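# Line up the paint bottles by height on the club-repair bench

### The job

Line up the four paint bottles on the row board by height, one standing upright in the middle of each black pad: the tallest on the pad next to the red end stop, then each shorter one in turn, the shortest at the far end. Never tip a bottle over, and leave the steel cup of ferrules standing where it is.

Things in the scene. Friction and masses are not known exactly. Their poses are not given: they have to be found in the camera images.
- green_bottle_mid (a point): TALLEST paint bottle, light green with a dark green cap; loose, stands upright. 90 mm tall overall; round straight-sided body 40 mm in diameter from its foot up to 68 mm, above that a narrower cap. This point is on its axis, half-way up (45 mm above its foot, 45 mm below its top); z up along the bottle.
- dark_bottle_mid (a point): SECOND tallest paint bottle, black with an orange cap; loose, stands upright. 76 mm tall overall; round straight-sided body 38 mm in diameter from its foot up to 56 mm, above that a narrower cap. This point is on its axis, half-way up (38 mm above its foot, 38 mm below its top); z up along the bottle.
- pink_bottle_mid (a point): THIRD tallest paint bottle, pink with a darker pink cap; loose, stands upright. 62 mm tall overall; round straight-sided body 36 mm in diameter from its foot up to 45 mm, above that a narrower cap. This point is on its axis, half-way up (31 mm above its foot, 31 mm below its top); z up along the bottle.
- white_bottle_mid (a point): SHORTEST paint bottle, white with a blue cap; loose, stands upright. 48 mm tall overall; round straight-sided body 34 mm in diameter from its foot up to 34 mm, above that a narrower cap. This point is on its axis, half-way up (24 mm above its foot, 24 mm below its top); z up along the bottle.
- red_stop: the red end stop: a red block fixed on one end of the plywood row board, 16 mm along the row, 84 mm across it, 26 mm high, standing on the board (the other end has a bare-metal grey block alike). Which end of the board is the red one changes from start to start. Origin: centre of its underside, on the board; the nearest pad centre is 50 mm from it along the row, the others 114, 178 and 242 mm.
- pad1: pad 1 of 4: a flat black round pad, 50 mm in diameter, under 1 mm thick, with a white centre dot, inlaid in the top of a fixed plywood board (320 x 90 mm, top 12 mm above the bench). The pads lie in one straight row, in the order 1-2-3-4, 64 mm apart centre to centre. Origin: pad centre, at the board's top face; x along the row (from pad 1 towards pad 4), y across it, z up.
- pad2: pad 2 of 4: a flat black round pad, 50 mm in diameter, under 1 mm thick, with a white centre dot, inlaid in the top of a fixed plywood board (320 x 90 mm, top 12 mm above the bench). The pads lie in one straight row, in the order 1-2-3-4, 64 mm apart centre to centre. Origin: pad centre, at the board's top face; x along the row (from pad 1 towards pad 4), y across it, z up.
- pad3: pad 3 of 4: a flat black round pad, 50 mm in diameter, under 1 mm thick, with a white centre dot, inlaid in the top of a fixed plywood board (320 x 90 mm, top 12 mm above the bench). The pads lie in one straight row, in the order 1-2-3-4, 64 mm apart centre to centre. Origin: pad centre, at the board's top face; x along the row (from pad 1 towards pad 4), y across it, z up.
- pad4: pad 4 of 4: a flat black round pad, 50 mm in diameter, under 1 mm thick, with a white centre dot, inlaid in the top of a fixed plywood board (320 x 90 mm, top 12 mm above the bench). The pads lie in one straight row, in the order 1-2-3-4, 64 mm apart centre to centre. Origin: pad centre, at the board's top face; x along the row (from pad 1 towards pad 4), y across it, z up.
- cup: open steel cup of small ferrules, 60 mm across the rim, 50 mm high, 0.3 kg, standing loose among the bottles: to be left where it is. Origin: centre of its underside.
There are look-alikes about, which are no part of the job. Leave any orange or turquoise look-alike of the part that bears white_bottle_mid alone. What is shaped like the part that bears green_bottle_mid but blue is not meant.

How it is judged:
At the end, for the whole second after the job is handed in: Every bottle stands upright (within 0.1 rad) and at rest on the board, its axis within 12 mm of its pad's centre: green on the pad nearest the red stop, then dark, pink, and white on the farthest; all released (((horizontal distance between red_stop and pad1 below 0.08 m and horizontal distance between green_bottle_mid and pad1 below 0.012 m and horizontal distance between dark_bottle_mid and pad2 below 0.012 m and horizontal distance between pink_bottle_mid and pad3 below 0.012 m and horizontal distance between white_bottle_mid and pad4 below 0.012 m) or (horizontal distance between red_stop and pad4 below 0.08 m and horizontal distance between green_bottle_mid and pad4 below 0.012 m and horizontal distance between dark_bottle_mid and pad3 below 0.012 m and horizontal distance between pink_bottle_mid and pad2 below 0.012 m and horizontal distance between white_bottle_mid and pad1 below 0.012 m)) and z of green_bottle_mid in the frame of pad1 between 0.04 and 0.05 m and angle between each of green_bottle_mid, dark_bottle_mid, pink_bottle_mid, white_bottle_mid's own z axis and vertical below 0.1 rad and linear speed of each of green_bottle, dark_bottle, pink_bottle, white_bottle below 0.02 m/s and z of dark_bottle_mid in the frame of pad1 between 0.033 and 0.043 m and z of pink_bottle_mid in the frame of pad1 between 0.026 and 0.036 m and z of white_bottle_mid in the frame of pad1 between 0.019 and 0.029 m); the robot touches nothing.
It fails at once if a bottle is tipped over (angle between any of green_bottle_mid, dark_bottle_mid, pink_bottle_mid, white_bottle_mid's own z axis and vertical above 0.7 rad).
It fails at once if the cup of ferrules is shifted by more than 25 mm or tipped (distance of cup from where it was at the start of the episode above 0.025 m or angle between cup's own z axis and vertical above 0.5 rad).
It also fails if it takes over 112 s, if anything falls off the work surface, if the arm or the gripper's body presses on something with over 40 N, if the wrist force passes 120 N, or if a joint passes its speed limit or range.

### The arm

A 7-joint arm with a two-finger parallel gripper is mounted at the origin on the work surface. World frame = base frame: x ahead of the robot, y to its left, z up, the work surface at z = 0. Lengths are in m, angles in rad, forces in N, time in s.
With the tool pointing down it reaches from about 0.35 to 0.9 m from the base axis. Payload 19.9 kg.
Tool frame: the origin (TCP) lies between the finger pads; the fingertips stand 19 mm ahead of it and the grasp point (between the pads) is the TCP; z points along the fingers, y is the line along which they close (so a half turn about z gives the same grasp; the last joint's range is limited). The gripper opens to 94 mm and grips with 3 to 60 N. Pads are 16 mm wide; open, the fingers measure 119 mm over their backs; the gripper's body (75 mm by 177 mm) begins 78 mm behind the grasp point.
Start: joints at [1.093, 0.417, -0.01, 1.614, 0.005, 1.111, -0.053], TCP at [0.264, -0.567, 0.201] pointing down, gripper open.
Joint ranges: [-2.81, 2.81], [-0.39, 2.02], [-1.27, 1.25], [0.06, 2.57], [-1.19, 4.33], [0.19, 2], [-2.82, 2.82]. Speed limits (rad/s): [1.89, 1.89, 2.39, 2.39, 3.01, 3.01, 3.01].

### API

Orientations are given as a 3x3 rotation matrix whose columns are the frame's x, y, z axes.
In Python, from rig import robot gives the robot as it stands. Calls block until the motion is done:
- robot.move_ptp(position, orientation): joint-space move of the TCP to a pose.
- robot.move_linear(position, velocity=0.15, frame=None, threshold=None): straight line of the TCP; frame=None keeps the orientation; velocity is the mean speed in m/s. With threshold (N) it stops when the force on the tool has changed by that much, and returns True; else False.
- robot.goto_joints(angles): joint-space move.
- robot.gripper_to(opening): finger opening in m; the grip force is fixed at half the most; returns when the fingers have stopped.
- robot.pause(seconds).
- robot.ik(position, orientation): joint angles nearest the present ones, or None.
- robot.get_state(): the state.
- robot.grab_frame(name): name is "scene" or "top"; returns the picture (400x640x3 uint8, red, green, blue); there is no depth.
- robot.camera_info(name): a dict with "fx", "fy", "cx", "cy" (pixels), "rvec" (rotation vector, rad) and "tvec" (3), from world to camera coordinates, as OpenCV has them. Camera axes: x right, y down, z forward; pixel columns grow to the right and rows downward; lengths in m; the calibration is good to about 2 mm. A picture is of the moment at which its call begins. camera_info takes no time and is no camera call.
A pose or a line that the arm cannot do raises robot.PlanningError and nothing moves.
- robot.sign_off(): hands the job in; it is judged then, once.
The state is a dict: "time": time; "qpos": joint angles; "joint_vel": joint speeds; "effort": joint torques, N m; "ee_pos": TCP position; "tool_rot": TCP orientation; "force": force on the tool from outside, world axes, zero at the start; "moment": the same for the moment, N m; "opening": finger opening in m; "grasp_force": force on a finger pad.
Only numpy, scipy, OpenCV 4.12 (cv2) and the standard library are available. Lean on these libraries where they do the work, as an engineer would, in place of code of your own. Each camera call takes 0.05 s, during which the arm holds its last target. There are 200 camera calls.

## Working session

There is one attempt and no reset: what is moved stays moved. The work goes in short steps, each a Python script; the robot and the scene stay as the last script left them, time stands still between calls to the robot, and variables do not carry over. Pictures are saved under pics/ and viewed, at most 14 in all, crops included, and the job is handed in when it is done.

```bash
mkdir -p pics; ls; python3 - <<'E'
from rig import robot
import cv2
for n in("scene","top"):
    cv2.imwrite(f"pics/{n}0.png",robot.grab_frame(n)[...,::-1]); print(n,robot.camera_info(n))
s=robot.get_state();print(s["time"],s["tool_rot"],s["opening"])
E
```

```text
pics
scene {'fx': 377.58903050006495, 'fy': 377.58903050006495, 'cx': 320.6795333522316, 'cy': 200.51989141510109, 'rvec': array([ 1.38065128,  2.05371324, -0.94470987]), 'tvec': array([ 0.25610315, -0.29029328,  1.16783921])}
top {'fx': 389.760778991898, 'fy': 389.760778991898, 'cx': 323.0007825822845, 'cy': 203.22079029611993, 'rvec': array([ 2.10662779, -2.13541574,  0.18130481]), 'tvec': array([-0.03291717,  0.58050805,  0.65186684])}
0.1 [[ 9.06559315e-01  4.22078074e-01 -5.54122987e-04]
 [ 4.22078429e-01 -9.06558787e-01  9.82641472e-04]
 [-8.75936430e-05 -1.12470614e-03 -9.99999364e-01]] 0.09405632532656491
```

View pics/top0.png

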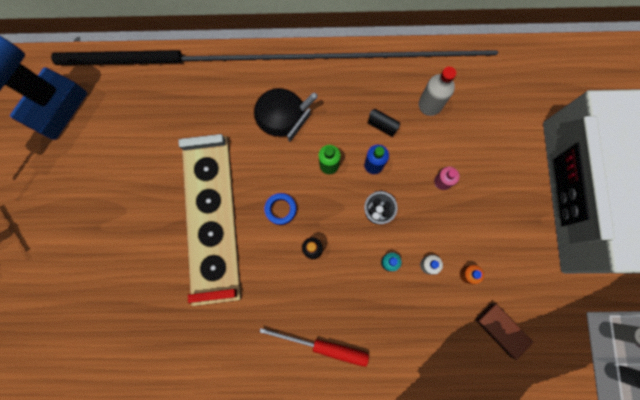

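View pics/scene0.png

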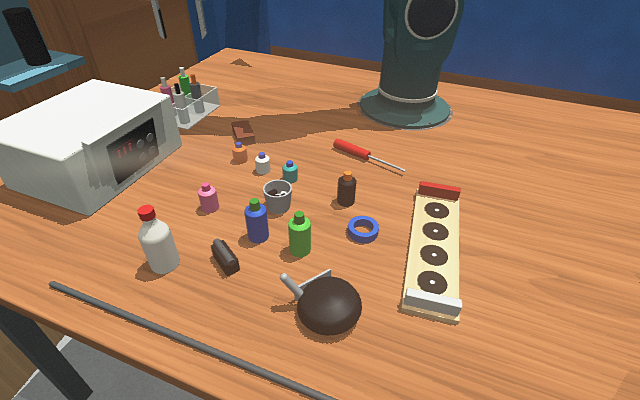

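Top view: board with the red stop at the bottom (212,296), so the green bottle's pad is (213,268), followed by (211,234), (208,201) and (206,169). Bottles: green (329,157), dark (312,247), pink (448,177), white (432,264). The cup is at (380,208), with look-alikes in blue (376,157), turquoise (392,261) and orange (473,274).

```bash
cat > h.py <<'E'
import cv2, numpy as np
from rig import robot
def cam(n):
    c=robot.camera_info(n); R=cv2.Rodrigues(np.array(c["rvec"]))[0]; t=np.array(c["tvec"])
    K=np.array([[c["fx"],0,c["cx"]],[0,c["fy"],c["cy"]],[0,0,1]]); return K,R,t
def ray(n,uv,z):
    K,R,t=cam(n); o=-R.T@t; d=R.T@np.linalg.inv(K)@np.array([*uv,1.]); return o+d*(z-o[2])/d[2]
def proj(n,p):
    K,R,t=cam(n); q=K@(R@np.array(p)+t); return q[:2]/q[2]
def tri(a,b):
    P=[K@np.c_[R,t] for K,R,t in map(cam,("top","scene"))]
    X=cv2.triangulatePoints(P[0],P[1],np.array(a,float),np.array(b,float))[:,0]; return X[:3]/X[3]
def blob(img,c,r,f):
    "centroid and area of the largest blob inside a window whose HSV passes f"
    x,y=map(int,c); x0=x-r;y0=y-r
    w=cv2.cvtColor(img[y0:y+r+1,x0:x+r+1],cv2.COLOR_RGB2HSV).astype(int)
    m=f(w[...,0],w[...,1],w[...,2]).astype(np.uint8)
    n,l,s,ce=cv2.connectedComponentsWithStats(m)
    if n<2: return None
    k=1+s[1:,4].argmax(); return ce[k]+[x0,y0],s[k,4]
E
python3 - <<'E'
from h import *
im={n:robot.grab_frame(n) for n in("top","scene")}
print("campos",[(-R.T@t).round(3) for K,R,t in map(cam,("top","scene"))])
blue=lambda h,s,v:(h>105)&(h<135)&(s>110)
F=dict(green=(lambda h,s,v:(h>45)&(h<75)&(s>120)&(v<130),(329,153),(299,218),.079),
 dark=(lambda h,s,v:(h>8)&(h<22)&(s>150)&(v>150),(312,247),(348,177),.066),
 pink=(lambda h,s,v:(h>155)&(s>100),(450,173),(207,188),.0535),
 white=(blue,(434,265),(262,157),.041))
for k,(f,a,b,z) in F.items():
    A=blob(im["top"],a,7 if k=="dark" else 10,f);B=blob(im["scene"],b,5 if k=="dark" else 9,f)
    print(k,A,B)
    if A and B: print("  top",ray("top",A[0],z).round(4),"scene",ray("scene",B[0],z).round(4),"tri",tri(A[0],B[0]).round(4))
# pads
g=lambda h,s,v:v<70
for c in((206,169),(208,201),(211,234),(213,268)):
    A=blob(im["top"],c,16,g); dot=blob(im["top"],A[0],5,lambda h,s,v:v>110)
    print("pad",A,ray("top",A[0],.012).round(4), dot and ray("top",dot[0],.012).round(4))
for c in((436,210),(435,231),(434,255),(432,282)):
    A=blob(im["scene"],c,5,lambda h,s,v:(v>120)); print("scenedot",A,A and ray("scene",A[0],.012).round(4))
print("red",ray("top",(212,296),.038),"cup",ray("top",(380,208),.05))
for n,c in dict(blue=(376,157,.07),turq=(392,262,.03),orange=(473,274,.03),ring=(281,209,.01),pan=(280,112,.03),lens=(383,122,.02),screw=(340,352,.02)).items(): print(n,ray("top",c[:2],c[2]).round(3))
ims=[cv2.resize(im["top"][120:320,170:490],None,fx=2.5,fy=2.5,interpolation=cv2.INTER_CUBIC)]
cv2.imwrite("pics/topcrop.png",ims[0][...,::-1])
E
```

```text
campos [array([ 0.453, -0.048,  0.746]), array([1.103, 0.154, 0.523])]
green (array([331.13888889, 152.98611111]), np.int32(144)) (array([303., 215.]), np.int32(1))
  top [ 0.6659 -0.0567  0.079 ] scene [ 0.6567 -0.0489  0.079 ] tri [ 0.6626 -0.0519  0.0839]
dark (array([311.06666667, 246.6       ]), np.int32(60)) (array([348.30555556, 174.88888889]), np.int32(36))
  top [ 0.5012 -0.0192  0.066 ] scene [ 0.4952 -0.0186  0.066 ] tri [ 0.5006 -0.0183  0.0698]
pink (array([448.81754386, 175.40350877]), np.int32(285)) (array([206.66438356, 190.56849315]), np.int32(146))
  top [ 0.628  -0.2707  0.0535] scene [ 0.6389 -0.2655  0.0535] tri [ 0.6302 -0.2734  0.0447]
white (array([434.24489796, 264.08163265]), np.int32(49)) (array([261.23076923, 153.15384615]), np.int32(13))
  top [ 0.4691 -0.2374  0.041 ] scene [ 0.4599 -0.2421  0.041 ] tri [ 0.4691 -0.2359  0.0479]
pad (array([205.78181818, 168.58441558]), np.int32(385)) [0.6596 0.1877 0.012 ] [0.6596 0.1881 0.012 ]
pad (array([207.98514851, 200.6980198 ]), np.int32(404)) [0.5957 0.1808 0.012 ] [0.5961 0.1807 0.012 ]
pad (array([210.35185185, 233.52546296]), np.int32(432)) [0.5323 0.1737 0.012 ] [0.5325 0.1741 0.012 ]
pad (array([212.55408389, 267.61589404]), np.int32(453)) [0.4685 0.167  0.012 ] [0.4687 0.1671 0.012 ]
scenedot (array([436.4, 209.4]), np.int32(15)) [0.4667 0.1673 0.012 ]
scenedot (array([435.06666667, 230.4       ]), np.int32(15)) [0.5308 0.1743 0.012 ]
scenedot (array([433.72222222, 254.38888889]), np.int32(18)) [0.5948 0.1816 0.012 ]
scenedot (array([431.75, 281.55]), np.int32(20)) [0.6582 0.188  0.012 ]
red [0.41820695 0.15843089 0.038     ] cup [ 0.57020311 -0.14366377  0.05      ]
blue [ 0.66  -0.137  0.07 ]
turq [ 0.474 -0.164  0.03 ]
orange [ 0.451 -0.309  0.03 ]
ring [0.578 0.04  0.01 ]
pan [0.767 0.041 0.03 ]
lens [ 0.746 -0.16   0.02 ]
screw [ 0.318 -0.067  0.02 ]
```

View pics/topcrop.png

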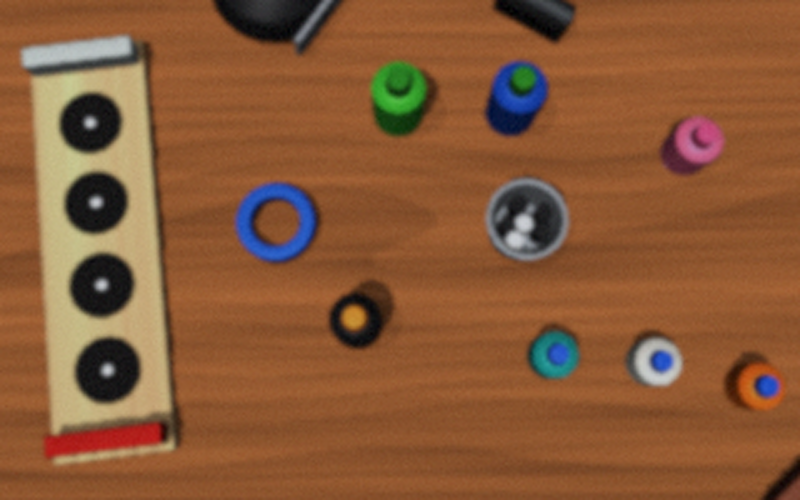

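Pads from the two views agree to 2 mm and are spaced 64 mm apart. Next I'll check the bottles using the cap and shoulder centres, then check IK for every pose.

```bash
cat > plan.py <<'E'
from h import *
PAD=dict(white=(.6589,.1880),pink=(.5954,.1811),dark=(.5317,.1741),green=(.4677,.1671))
H=dict(green=.045,dark=.038,pink=.031,white=.025); D=dict(green=.040,dark=.038,pink=.036,white=.034)
row=np.array([.1912,.0209]);row/=np.linalg.norm(row)
ACROSS=(-row[1],row[0]); X=(1,0); Y=(0,1)
CLOSE=dict(green=X,dark=Y,pink=Y,white=X)
def pose(d,p,prev=None):
    best=None
    for s in(1,-1):
        y=s*np.array([*d,0.]);z=np.array([0,0,-1.]);R=np.c_[np.cross(y,z),y,z]
        q=robot.ik(p,R)
        if q is not None and abs(q[6])<2.6:
            c=np.abs(np.array(q)-robot.get_state()["qpos"]).max()
            if best is None or c<best[0]: best=(c,R,q)
    return best
E
python3 - <<'E'
from plan import *
sp=dict(green=((399,92),.068,(399,79),.085),dark=((356,320),.056,(353,318),.072),pink=((698,141),.045,(704,134),.058),white=((656,361),.034,(661,361),.044))
for k,(a,za,b,zb) in sp.items():
    px=lambda c:(170+(c[0]+.5)/2.5-.5,120+(c[1]+.5)/2.5-.5)
    pa,pb=ray("top",px(a),za),ray("top",px(b),zb); print(k,pa.round(4),pb.round(4))
    for p,d in((pa,CLOSE[k]),([*PAD[k],0],ACROSS)):
        for z in(.2,H[k]+.01):
            r=pose(d,[p[0],p[1],z]); print("   ",None if r is None else np.round(r[2],2))
im=robot.grab_frame("scene"); cv2.imwrite("pics/scrop.png",cv2.resize(im[140:290,190:390],None,fx=4,fy=4,interpolation=cv2.INTER_CUBIC)[...,::-1])
E
```

```text
green [ 0.6629 -0.0534  0.068 ] [ 0.6671 -0.0534  0.085 ]
    [ 0.43  0.55 -0.58  1.49  0.31  1.19 -0.2 ]
    [ 0.43  0.72 -0.58  1.6   0.46  0.96 -0.3 ]
    [ 0.5   0.36 -1.08  1.9   0.36  1.09  0.95]
    [ 0.42  0.64 -1.04  2.02  0.72  0.9   0.66]
dark [ 0.5    -0.0206  0.056 ] [ 0.5003 -0.0192  0.072 ]
    [ 0.65  0.27 -0.78  1.9   0.22  1.06  1.35]
    [ 0.54  0.5  -0.68  2.02  0.45  0.77  1.16]
    [ 0.43  0.5  -1.05  1.76  0.47  1.16  0.92]
    [ 0.23  0.64 -0.79  1.88  0.58  0.88  0.83]
pink [ 0.6288 -0.2735  0.045 ] [ 0.6307 -0.274   0.058 ]
    [ 0.43  0.53 -0.1   1.44  0.05  1.17 -1.24]
    [ 0.41  0.69 -0.07  1.56  0.06  0.89 -1.25]
    [ 0.28  0.56 -0.89  1.6   0.46  1.2   0.98]
    [ 0.23  0.75 -0.81  1.72  0.65  0.96  0.85]
white [ 0.4692 -0.2354  0.034 ] [ 0.469  -0.2363  0.044 ]
    [ 0.74  0.26 -0.4   1.85  0.12  1.05  0.3 ]
    [ 0.7   0.5  -0.36  1.98  0.26  0.71  0.18]
    [ 0.22  0.67 -0.86  1.43  0.51  1.28  1.  ]
    [ 0.27  0.92 -0.94  1.54  0.8   1.1   0.82]
```

View pics/scrop.png

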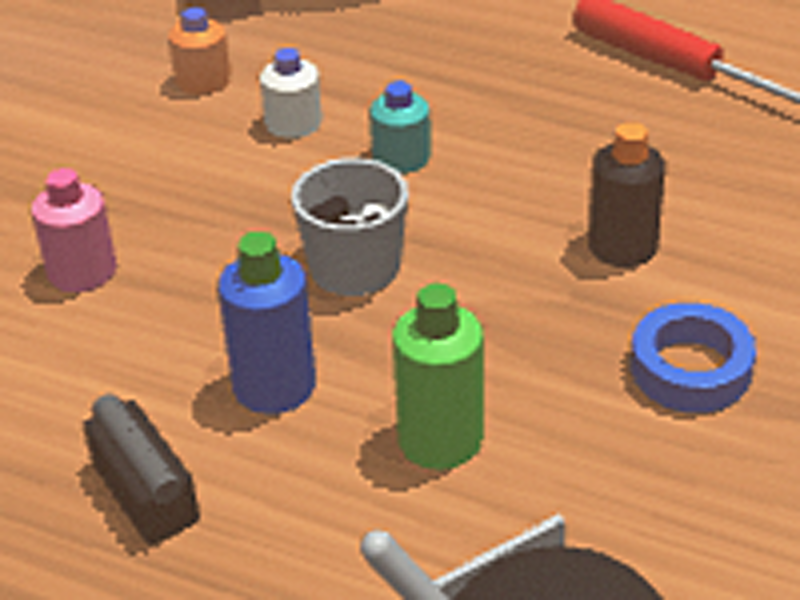

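The scene crop agrees: green at crop (437,375), dark (627,205), pink (75,235), white (290,95), all upright with the same neighbours. I'll start with the dark bottle, which has the most room around it.

```bash
cat > act.py <<'E'
from plan import *
POS=dict(green=(.664,-.053),dark=(.499,-.0195),pink=(.6295,-.2735),white=(.468,-.236))
def go(k):
    x,y=POS[k]; d=D[k]; pre=d+.034
    R=pose(CLOSE[k],[x,y,.2])[1]
    robot.move_ptp([x,y,.2],R); robot.gripper_to(pre)
    robot.move_linear([x,y,H[k]],.12); robot.gripper_to(0.)
    s=robot.get_state(); print(k,"opening",s["opening"],"grip",s["grasp_force"],"t",s["time"])
    if abs(s["opening"]-d)>.005: raise SystemExit("bad grasp")
    robot.move_linear([x,y,.2],.15)
    px,py=PAD[k]; R=pose(ACROSS,[px,py,.2])[1]
    robot.move_ptp([px,py,.2],R)
    print("held",robot.get_state()["opening"])
    robot.move_linear([px,py,.012+H[k]+.0015],.1)
    robot.gripper_to(d+.028); robot.pause(.2)
    robot.move_linear([px,py,.2],.15); s=robot.get_state(); print("placed",s["time"],s["force"].round(1) if hasattr(s["force"],"round") else s["force"])
E
python3 - <<'E'
from act import *
px=lambda c:(190+(c[0]+.5)/4-.5,140+(c[1]+.5)/4-.5)
for k,c,z in(("green",(437,313),.079),("dark",(631,146),.066),("pink",(64,189),.0535),("white",(288,62),.041)): print(k,ray("scene",px(c),z).round(4))
go("dark")
for n in("top",): cv2.imwrite("pics/after1.png",robot.grab_frame(n)[...,::-1])
E
```

```text
green [ 0.6662 -0.0525  0.079 ]
dark [ 0.5   -0.019  0.066]
pink [ 0.6297 -0.2743  0.0535]
white [ 0.4669 -0.2373  0.041 ]
dark opening 0.03713653025848453 grip 29.995779736200348 t 5.075
held 0.03717466932343489
placed 10.7333 [-0.  -0.1  0.6]
```

View pics/after1.png

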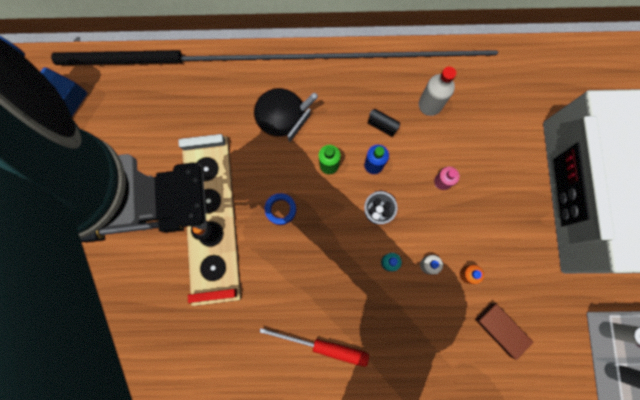

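The dark bottle stands upright on the second pad at (210,233). The other objects haven't moved. On to the rest, saving a picture after each.

```bash
python3 - <<'E'
from act import *
for k in("green","pink","white"):
    go(k); cv2.imwrite(f"pics/after_{k}.png",robot.grab_frame("scene")[...,::-1])
robot.goto_joints([1.093,0.417,-0.01,1.614,0.005,1.111,-0.053])
im={n:robot.grab_frame(n) for n in("top","scene")}
a=cv2.resize(im["top"][120:320,150:300],None,fx=2.6,fy=2.6,interpolation=cv2.INTER_CUBIC)
b=cv2.resize(im["scene"][130:330,360:500],None,fx=2.6,fy=2.6,interpolation=cv2.INTER_CUBIC)
cv2.imwrite("pics/fin.png",np.hstack([a,b])[...,::-1]);cv2.imwrite("pics/finscene.png",im["scene"][...,::-1]);cv2.imwrite("pics/fintop.png",im["top"][...,::-1])
print(robot.get_state()["time"])
E
```

```text
green opening 0.039447123008458394 grip 29.831578637240455 t 14.3333
held 0.03968145131994366
placed 20.1417 [-0.6  0.5 -0.5]
pink opening 0.03479538659752346 grip 29.968234336156456 t 24.3667
held 0.03494476557130192
placed 31.0417 [ 0.4  0.3 -1. ]
white opening 0.032143326850643084 grip 30.000347765162587 t 35.275
held 0.03198335283151908
placed 42.1333 [ 0.4 -0.6 -0.2]
45.275
```

View pics/fin.png

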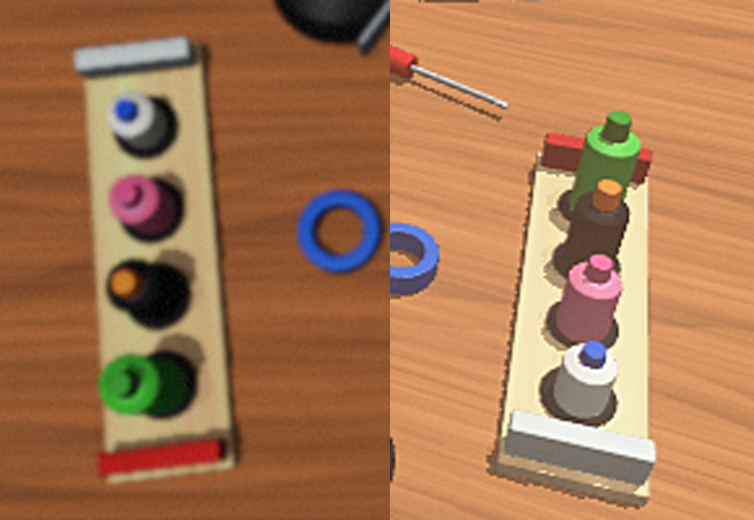

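View pics/finscene.png

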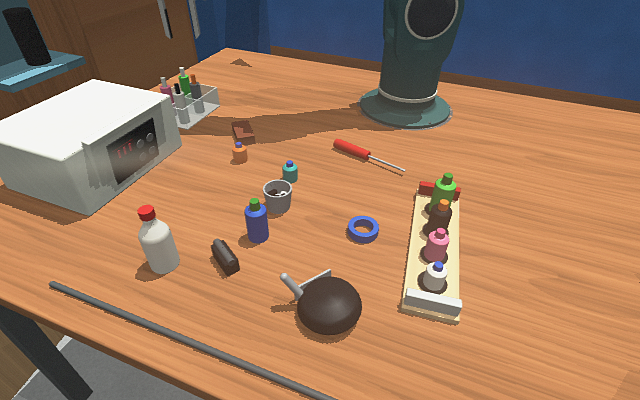

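All four bottles stand on their pads in the right order. I'll compare the cap centres with the pad centres numerically.

```bash
python3 - <<'E'
from plan import *
T=dict(white=((126,110),.056),pink=((131,194),.070),dark=((125,281),.084),green=((124,381),.097))
S=dict(white=((204,356),.053),pink=((210,268),.0655),dark=((218,194),.078),green=((229,127),.091))
for k in T:
    f=lambda c,o:(o[0]+(c[0]+.5)/2.6-.5,o[1]+(c[1]+.5)/2.6-.5)
    a=ray("top",f(T[k][0],(150,120)),T[k][1])[:2];b=ray("scene",f(S[k][0],(360,130)),S[k][1])[:2]
    print(k,((a-PAD[k])*1e3).round(1),((b-PAD[k])*1e3).round(1))
E
```

```text
white [1.1 0.2] [0.7 2.1]
pink [ 0.7 -3.8] [-2.4  0.6]
dark [ 3.  -0.2] [-2.2  1.5]
green [1.5 0.2] [-3.4  4.9]
```

```bash
python3 -c "
from rig import robot
print(robot.sign_off())"
```

```text
the job is handed in; nothing more can be done
None
```

I stood all four bottles upright on their pads in height order, green next to the red stop, then dark, pink and white; by camera check each is about 6 mm or less off its pad's centre (12 mm allowed), the cup shows no movement in the images, and I handed the job in after about 45 s; no verdict was returned.

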